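Nest the glue beakers and show them to the inspection camera

TASK

On the bench, nest the three glue-mixing beakers inside one another in size order: the red one in the white one, and the white one in the blue one, all fully seated. Then pick up the whole nest by the blue beaker and hold it up still over the middle of the round target of the inspection stand, upright, with the blue beaker level with the camera's lens and its handle pointing straight at the lens; finish while holding it there. Do not touch the stand, and leave everything else on the bench where it is.

Things in the scene. Friction and masses are not known exactly. Their poses are not given: they have to be found in the camera images.
- beaker_large: large beaker: blue straight-sided open cup, 66 mm outside diameter, 56 mm tall, wall 2.5 mm, floor 3 mm thick, about 0.16 kg (varies); stands upright. Origin: centre of its underside; z up; x points through its black D-shaped handle, which reaches 70 mm from the axis, is 8 mm thick and lies 10 to 50 mm above the underside. Bears a firm grip
- large_middle (a point): point on the blue beaker's axis at half its height, 28 mm above its underside; axes as the beaker's
- large_handle (a point): middle of the blue beaker's handle grip, 66 mm out from its axis along its x, 30 mm above its underside
- beaker_medium: medium beaker: white straight-sided open cup without handle, 48 mm outside diameter, 66 mm tall, wall 2.5 mm, floor 3 mm, about 0.11 kg, standing upright. Origin: centre of its underside; z up the axis. Seated in the blue beaker it has 6.5 mm of play all round and stands 13 mm above its rim
- beaker_small: small beaker: red straight-sided open cup without handle, 32 mm outside diameter, 76 mm tall, wall 2.5 mm, floor 3 mm, about 0.07 kg, standing upright. Origin: centre of its underside; z up the axis. Seated in the white beaker it has 5.5 mm of play all round and stands 13 mm above its rim; the top of the full nest is 82 mm above the blue beaker's underside
- station: inspection stand, fixed: dark base plate 290 x 120 x 8 mm with a round yellow-white target (90 mm across, black dot) near one end and at the other a post 16 mm square, 243 mm tall, with a black camera. Origin: under the target's dot, at bench level; z up; x points from the target to the post (195 mm away) and camera. The plate spans x = -70 to 220 mm
- lens (a point): front of the camera's lens (green glass in a white ring), 150 mm from the target's centre along the stand's x and looking back along it; it is level, between 130 and 210 mm above the bench, differing from run to run. The black camera body is 44 mm wide and 44 mm tall around it; it stays at its height
- tape: yellow tape measure, 68 x 36 x 60 mm; bystander, to be left where it is. Origin: centre of its underside
- offcut: pale wood offcut, 130 x 45 x 30 mm; bystander, to be left where it is. Origin: centre of its underside
- sander: cork sanding block, 105 x 60 x 32 mm; bystander, to be left where it is. Origin: centre of its underside
- hammer: claw hammer lying down; bystander, to be left where it is. Origin: centre of its underside
- glue: yellow glue bottle, 64 mm across, 190 mm tall; bystander, to be left where it is. Origin: centre of its underside
- screwjar: amber screw jar, 68 mm across, 85 mm tall; bystander, to be left where it is. Origin: centre of its underside
- driver: red-handled screwdriver lying down; bystander, to be left where it is. Origin: centre of its underside
Things that resemble listed ones, but are neither listed nor needed, are in the scene too. Several things look just like the beaker_small: the one meant starts farthest to the robot's right.

How it is judged:
On the way:
1. the three beakers are nested in size order, fully seated, with the blue beaker standing on the bench (distance between beaker_medium and beaker_large below 0.012 m and distance between beaker_small and beaker_medium below 0.012 m and angle between the z axis of each of beaker_medium, beaker_small and the z axis of beaker_large, either way round below 0.12 rad and height (world z) of beaker_large below 0.006 m and angle between beaker_large's own z axis and vertical below 0.1 rad), for 0.2 s.
At the end, for the whole second after the job is handed in: Red seated in white, white in blue (undersides within 12 mm, axes within 7 deg); fingers hold the blue beaker aloft at rest: axis within 25 mm of the target centre, mid-height within 20 mm of lens height, upright within 8.5 deg, handle towards the camera within 15 deg, stand not touched (distance between beaker_medium and beaker_large below 0.012 m and distance between beaker_small and beaker_medium below 0.012 m and angle between the z axis of each of beaker_medium, beaker_small and the z axis of beaker_large, either way round below 0.12 rad and horizontal distance between large_middle and station below 0.025 m and z of large_middle in the frame of lens between -0.02 and 0.02 m and angle between beaker_large's own z axis and vertical below 0.15 rad and angle between the x axis of beaker_large and the x axis of station, either way round below 0.26 rad and x of large_handle in the frame of station above 0.02 m and contact force between beaker_large and the fingers above 1 N and contact force between beaker_large and station below 0.1 N and linear speed of beaker_large below 0.03 m/s and angular speed of beaker_large below 0.2 rad/s); the arm keeps its last pose, push and grip.
It fails at once if the inspection stand is touched with more than 2 N (contact force between station and anything else above 2 N).
It fails at once if something else on the bench is moved more than 25 mm (distance of any of tape, offcut, sander, hammer, glue, screwjar, driver from where it was at the start of the episode above 0.025 m).
It also fails if it takes over 67 s, if anything falls off the work surface, if the arm or the gripper's body presses on something with over 40 N, if the wrist force passes 120 N, or if a joint passes its speed limit or range.

ROBOT

A 6-joint arm with a two-finger parallel gripper is mounted at the origin on the work surface. World frame = base frame: x ahead of the robot, y to its left, z up, the work surface at z = 0. Lengths are in m, angles in rad, forces in N, time in s.
With the tool pointing down it reaches from about 0.275 to 1 m from the base axis. Payload 8.4 kg.
Tool frame: the origin (TCP) lies midway between the tips of the shut fingers; the grasp point (between the pads) lies 19 mm behind it (ctrl.grip_point_offset is the distance from the TCP to the grasp point, in m); y points along the fingers, z is the direction in which the jaws open and shut, and the axes are right-handed (so a half turn about y gives the same grasp; the last joint's range is limited). The gripper opens to 85 mm and grips with 20 to 120 N. Pads are 22 mm wide; open, the fingers measure 114 mm over their backs; the gripper's body (76 mm by 85 mm) begins 54 mm behind the grasp point. The pads swing forward as they close: fully open they stand 13 mm farther back than shut.
Start: joints at [-1.341, 0.353, 1.633, -0, 1.155, -0.002], TCP at [0.144, -0.608, 0.231] pointing down, gripper open.
Joint ranges: [-2.63, 2.63], [-0.92, 2.1], [0.06, 2.66], [-1.3, 4.44], [0, 2.69], [-3.02, 3.02]. Speed limits (rad/s): [2.22, 2.22, 2.79, 3.14, 3.14, 3.14].

INTERFACE

Orientations are given as a unit quaternion [w, x, y, z].
In Python, from bench import ctrl, vision, order gives the robot as it stands. The module is installed in compiled form; this text tells all that it offers.
- The arm moves only by the shell command python3 -m inch 'ROWS'. ROWS is JSON, a list of rows, each a list of 7 numbers: the turn, a rotation vector about the tool's x, y, z each as a share of 0.08 rad, from -1 to 1, then the shift along the tool's x, y, z each as a share of 0.04 m, from -1 to 1, then the closure, from 0 (fully open) to 1 (shut). A call has 1 to 20 rows; each row shifts and turns the commanded pose from where the row before left it, along the tool's axes as they then stand; what a row does not reach is not made up. A row lasts 1/10 s, in which the tool goes at most 50 mm and 8.59 degrees, less where a joint would pass 70% of its speed; a pose out of reach is approached as far as the arm can. A call with a number of a shift or a turn outside -1 to 1 is refused whole. A call with a gripper value outside its range is refused whole. The fingers move at their own pace and stop on an object; the grip force is fixed at half the most. Time passes only in rows, so rows that do not move let the fingers close. It gives the time, the measured TCP pose, the force and the opening at its end, in the units of the state.
- ctrl.get_state(): the state, without advancing time (a new reading comes with each control period).
- vision.grab_frame(name): name is "scene" or "side" or "wrist"; returns the picture (420x560x3 uint8, red, green, blue); there is no depth.
- vision.camera_info(name): a dict with "fx", "fy", "cx", "cy" (pixels), "camera_from_world" (4x4, takes a point from world to camera coordinates). Camera axes: x right, y up, looking along -z (the intrinsics and any distortion apply to the point x, -y, -z); pixel columns grow to the right and rows downward; lengths in m; the calibration is good to about 2 mm. A picture is of the moment at which its call begins: read the wrist's pose just before it. camera_info takes no time and is no camera call; for the wrist camera it gives the pose at the moment of the call.
- order.close_job(): hands the job in, once; it reports no verdict.
Trained networks look in the newest picture that a camera, given by its name, has taken for a name from the list of things; names that differ only in an ending like _2 or _b are one class to them, and where a whole thing is asked for, a point or a joint stands for the part that bears it (a point fixed in the world has none). Each returns a list of dicts, best first, with "conf" (0 to 1); they miss things now and then, are a little off and sometimes report something else, mostly with a low value. They report only what shows in the picture. A call takes as long as a camera call. They do not tell look-alikes from the thing itself.
- vision.recognise(camera, name): "rect" ([centre column, centre row, width, height] in pixels, round what is visible of it).
- vision.mark_of(camera, name): "location" ([column, row] in pixels: a listed point, or the origin of a listed thing).
The state is a dict: "clock": time; "joints": joint angles; "joint_velocities": joint speeds; "joint_efforts": joint torques, N m; "tool_pos": TCP position; "tool_rot": TCP orientation; "force": force on the tool from outside, world axes, zero at the start; "ft_torque": the same for the moment, N m; "gripper_width": finger opening in m.
Only numpy, scipy, OpenCV 4.12 (cv2) and the standard library are available. Lean on these libraries where they do the work, as an engineer would, in place of code of your own. Each camera call takes 0.05 s, during which the arm holds its last target. There are 200 camera calls.

## Working session

There is one attempt and no reset: what is moved stays moved. The work goes in short steps, Python scripts to look and compute and a shell command to move; the robot and the scene stay as the last step left them, time stands still between calls to the robot, and variables do not carry over. Pictures are saved under pics/ and viewed, about 8 in all and at most 12, crops included, and the job is handed in when it is done.

```bash
mkdir -p pics && cat > h.py <<'E'
import numpy as np, cv2
from bench import ctrl, vision, order
from scipy.spatial.transform import Rotation as R
def save(n,f):
    im=vision.grab_frame(n); cv2.imwrite('pics/'+f,im[:,:,::-1]); return im
def ray(ci,px):
    T=np.array(ci['camera_from_world']); Rm=T[:3,:3]; c=-Rm.T@T[:3,3]
    d=np.array([(px[0]-ci['cx'])/ci['fx'],-(px[1]-ci['cy'])/ci['fy'],-1.]); return c,Rm.T@d
def onz(ci,px,z):
    c,d=ray(ci,px); return c+d*(z-c[2])/d[2]
def proj(ci,p):
    T=np.array(ci['camera_from_world']); q=T[:3,:3]@np.array(p)+T[:3,3]
    return np.array([ci['cx']+ci['fx']*q[0]/-q[2],ci['cy']-ci['fy']*q[1]/-q[2]])
def tri(rs):
    A=np.zeros((3,3));b=np.zeros(3)
    for c,d in rs:
        d=d/np.linalg.norm(d);P=np.eye(3)-np.outer(d,d);A+=P;b+=P@c
    return np.linalg.solve(A,b)
def st():
    s=ctrl.get_state(); print('t',s['clock'],'tcp',np.round(s['tool_pos'],4),'w',round(s['gripper_width'],4),'F',np.round(s['force'],1)); print('R',np.round(R.from_quat(np.array(s['tool_rot'])[[1,2,3,0]]).as_matrix(),3).tolist(),'j',np.round(s['joints'],2)); return s
E
python3 - <<'E'
from h import *
s=st(); print(ctrl.grip_point_offset)
a=save('scene','s0.png');b=save('side','d0.png')
cv2.imwrite('pics/both0.png',np.hstack([a,b])[:,:,::-1][:, :]) 
for n in ['scene','side']:
    ci=vision.camera_info(n); print(n,{k:v for k,v in ci.items() if k!='camera_from_world'})
    c,_=ray(ci,(0,0)); print('cam at',c)
    for o in ['beaker_large','large_handle','beaker_medium','beaker_small','station','lens']:
        for m in vision.mark_of(n,o)[:5]:
            print(o,np.round(m['location'],1),round(m['conf'],2),np.round(onz(ci,m['location'],0.03 if o=='large_handle' else 0.0),3))
E
```

```text
t 0.0 tcp [ 0.1435 -0.6078  0.2306] w 0.0855 F [-0.7  0.4  0.1]
R [[-0.973, -0.0, 0.23], [-0.23, 0.001, -0.973], [-0.0, -1.0, -0.001]] j [-1.34  0.35  1.63  0.    1.16 -0.  ]
0.0187
scene {'fx': 389.600466000548, 'fy': 389.600466000548, 'cx': 287.2699885567346, 'cy': 210.82611743507263}
cam at [1.31999239 0.4742392  0.76306643]
beaker_large [408.6 265.8] 0.66 [0.482 0.337 0.   ]
beaker_large [397.7 267.2] 0.66 [0.504 0.313 0.   ]
large_handle [397.1 270.4] 0.94 [0.548 0.323 0.03 ]
beaker_small [353.4 268.2] 0.81 [ 0.572  0.212 -0.   ]
beaker_small [378.2 233.3] 0.78 [0.394 0.213 0.   ]
beaker_small [346.2 235.2] 0.75 [0.454 0.134 0.   ]
beaker_small [365.  252.1] 0.56 [ 0.495  0.213 -0.   ]
station [224.5 197.3] 0.65 [ 0.493 -0.313  0.   ]
lens [169.7 155.7] 0.88 [ 0.378 -0.7    0.   ]
side {'fx': 498.2787848580369, 'fy': 498.2787848580369, 'cx': 276.0929213507041, 'cy': 211.80619267533015}
cam at [ 0.46623549 -0.995133    1.19844633]
large_handle [257.1 165.7] 0.79 [0.543 0.342 0.03 ]
beaker_medium [251.1 247.8] 0.73 [ 0.49  -0.005  0.   ]
beaker_small [219.9 201.5] 0.59 [0.403 0.211 0.   ]
beaker_small [237.3 218.5] 0.48 [0.456 0.124 0.   ]
beaker_small [273.9 196.7] 0.48 [0.587 0.209 0.   ]
beaker_small [248.7 196.8] 0.44 [0.501 0.22  0.   ]
station [267.1 338.1] 0.94 [ 0.505 -0.322  0.   ]
lens [323.9 307.9] 0.62 [ 0.673 -0.249  0.   ]
```

View pics/s0.png

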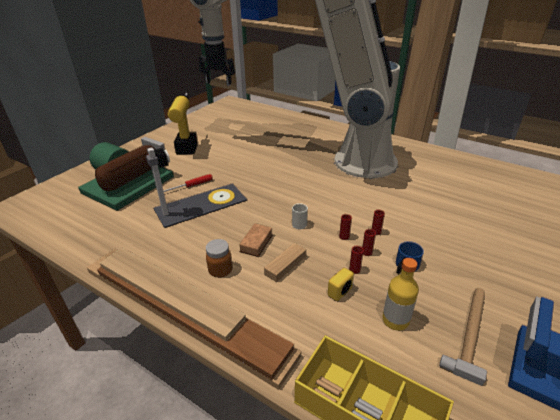

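View pics/d0.png

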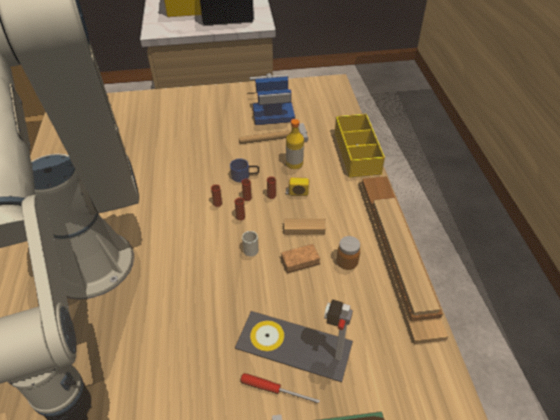

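The scene view shows the white beaker at (300,215), four red ones at (345–378,220–260), the blue beaker at (409,256) and the stand target at (221,197). The side view shows the handle pointing to +x and the stand's post at about (340,340). The red beaker I want is the one near y = 0.13.

```bash
python3 - <<'E'
from h import *
S=vision.camera_info('scene');D=vision.camera_info('side')
def t(n,a,b): 
    p=tri([ray(S,a),ray(D,b)]); print(n,np.round(p,3),'res',np.round(proj(S,p)-a,1),np.round(proj(D,p)-b,1)); return p
t('lens',(169.7,155.7),(323.9,307.9))
t('handle',(397.1,270.4),(257.1,165.7))
t('station',(224.5,197.3),(267.1,338.1))
t('targetdot',(222,197),(267,336))
for z in (0,.008): print(onz(S,(222,197),z),onz(D,(267,336),z))
# plate corners side view
for n,px in dict(a=(254,315),b=(237,346),c=(352,342),d=(343,376)).items(): print(n,onz(D,px,.008).round(3))
for n in('scene','side'):
  for o in ['beaker_medium','lens','tape','offcut','sander','glue','beaker_large','large_middle']:
    for m in vision.mark_of(n,o)[:2]: print(n,o,np.round(m['location'],1),round(m['conf'],2),onz(vision.camera_info(n),m['location'],.028 if o=='large_middle' else 0).round(3))
ci=vision.camera_info('wrist');c,d=ray(ci,(ci['cx'],ci['cy']));print('wrist cam',c,d,ci['fx'])
im=cv2.imread('pics/s0.png')[130:230,130:260];im2=cv2.imread('pics/d0.png')[290:390,225:365]
cv2.imwrite('pics/c0.png',np.hstack([cv2.resize(im,(400,400*100//130)),cv2.resize(im2,(400,307))[:307]]) )
E
```

```text
lens [ 0.637 -0.379  0.209] res [-0.2  0.1] [-0.3 -0.1]
handle [0.547 0.327 0.037] res [ 2.1 -1.5] [1.4 1.4]
station [ 0.5   -0.316 -0.001] res [-1.9  0.9] [-2.3 -1.5]
targetdot [ 0.504 -0.317  0.005] res [-0.5  0.3] [-0.7 -0.4]
[ 0.49629241 -0.32183912  0.        ] [ 0.50571489 -0.31568941  0.        ]
[ 0.5049281  -0.31349302  0.008     ] [ 0.50545135 -0.3202249   0.008     ]
a [ 0.477 -0.251  0.008]
b [ 0.424 -0.339  0.008]
c [ 0.726 -0.367  0.008]
d [ 0.682 -0.456  0.008]
scene lens [169.7 155.7] 0.88 [ 0.378 -0.7    0.   ]
scene tape [338.4 292.6] 0.83 [0.674 0.216 0.   ]
scene offcut [283.2 264.8] 0.88 [0.664 0.041 0.   ]
scene sander [255.5 242. ] 0.89 [ 0.627 -0.082  0.   ]
scene glue [393.8 319. ] 0.65 [0.678 0.366 0.   ]
scene beaker_large [408.6 265.8] 0.66 [0.482 0.337 0.   ]
scene beaker_large [397.7 267.2] 0.66 [0.504 0.313 0.   ]
scene large_middle [410.6 256.3] 0.9 [0.474 0.335 0.028]
side beaker_medium [251.1 247.8] 0.73 [ 0.49  -0.005  0.   ]
side lens [323.9 307.9] 0.62 [ 0.673 -0.249  0.   ]
side tape [296.4 192.9] 0.79 [0.666 0.217 0.   ]
side offcut [306.7 227.9] 0.89 [0.674 0.053 0.   ]
side sander [300.3 262.1] 0.82 [ 0.633 -0.081  0.   ]
side glue [293.1 162.8] 0.65 [0.677 0.374 0.   ]
side large_middle [239.5 173.7] 0.7 [0.478 0.311 0.028]
wrist cam [ 0.21758071 -0.5909855   0.37445364] [-0.28943318 -0.06858095 -0.95473823] 302.06626314927666
```

View pics/c0.png

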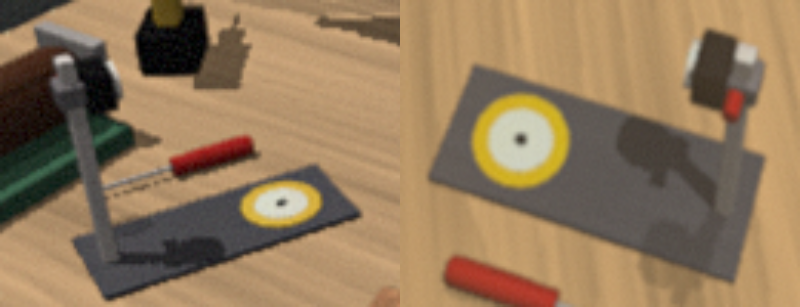

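The target dot is at about (0.505,-0.318). The lens is at about (0.637,-0.379) and 0.205 high, so the stand's x axis is yawed about -25°. Next I'll square the tool to the world axes and fly to the beakers.

```bash
python3 -m inch '[[0,0.97,0,0,0,0,0],[0,0.97,0,0,0,0,0],[0,0.97,0,0,0,0,0],[0,0,0,-0.4,-0.03,-0.97,0],[0,0,0,-0.4,-0.03,-0.97,0],[0,0,0,-0.4,-0.03,-0.97,0],[0,0,0,-0.4,-0.03,-0.97,0],[0,0,0,-0.4,-0.03,-0.97,0],[0,0,0,-0.4,-0.03,-0.97,0],[0,0,0,-0.4,-0.03,-0.97,0],[0,0,0,-0.4,-0.03,-0.97,0],[0,0,0,-0.4,-0.03,-0.97,0],[0,0,0,-0.4,-0.03,-0.97,0],[0,0,0,-0.4,-0.03,-0.97,0],[0,0,0,-0.4,-0.03,-0.97,0],[0,0,0,-0.4,-0.03,-0.97,0],[0,0,0,-0.4,-0.03,-0.97,0],[0,0,0,-0.4,-0.03,-0.97,0],[0,0,0,-0.4,-0.03,-0.97,0],[0,0,0,0,0,0,0]]' | tail -c 600
cat > look.py <<'E'
from h import *
import sys
st(); save('wrist',sys.argv[1]); ci=vision.camera_info('wrist')
for o,z in [('beaker_large',0),('large_middle',.028),('large_handle',.03),('beaker_medium',0),('beaker_small',0)]:
    for m in vision.mark_of('wrist',o)[:5]: print(o,np.round(m['location'],1),round(m['conf'],2),onz(ci,m['location'],z).round(4))
for o,z in [('beaker_large',0.056),('beaker_medium',.066),('beaker_small',.076)]:
    for m in vision.recognise('wrist',o)[:5]: print(o,np.round(m['rect'],1),round(m['conf'],2))
E
python3 look.py w1.png
```

```text
clock: 3.5
tool_pos: [0.402, 0.0161, 0.251]
tool_rot: [0.002, -0.001, 0.708, -0.707]
force: [-0.5, -0.2, 0.4]
gripper_width: 0.0856
t 3.5 tcp [0.402  0.0161 0.251 ] w 0.0856 F [-0.5 -0.2  0.4]
R [[-1.0, 0.002, 0.003], [-0.003, 0.001, -1.0], [-0.002, -1.0, -0.001]] j [ 0.04 -0.03  2.05  0.    1.12  1.6 ]
beaker_large [ 33.  113.1] 0.67 [0.4763 0.3299 0.    ]
large_middle [ 13.7 113.5] 0.78 [0.4758 0.3299 0.028 ]
large_handle [ 5.8 48.6] 0.67 [0.543 0.319 0.03 ]
beaker_medium [ 14.8 112.9] 0.67 [0.4765 0.3525 0.    ]
beaker_small [193.2 123.5] 0.89 [0.4645 0.1317 0.    ]
beaker_small [145.8 181.1] 0.73 [0.3904 0.2012 0.    ]
beaker_small [126.4  99.9] 0.66 [0.4922 0.2113 0.    ]
beaker_small [115.5  22.7] 0.65 [0.5757 0.2109 0.    ]
beaker_large [ 32.   96.1  61.7 102.5] 0.75
beaker_medium [318.3 103.8  47.   51.5] 0.84
beaker_small [127.6 190.5  58.1  40.4] 0.85
beaker_small [103.8  96.8  65.1  34.8] 0.79
beaker_small [86.8 18.  74.7 36. ] 0.79
beaker_small [182.6 127.   49.4  35.1] 0.57
beaker_small [31.7 95.7 59.  98.2] 0.4
```

View pics/w1.png

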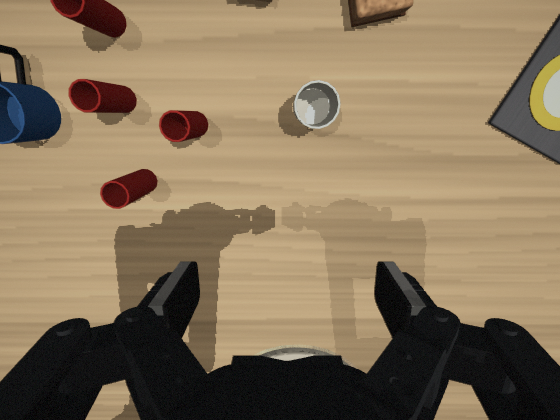

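The wrist view shows the white beaker's rim centre at (318,104), the red target's rim at (176,126), and the blue beaker at the left edge with its handle up-image (+x).

```bash
python3 - <<'E'
from h import *
ci=vision.camera_info('wrist')
print('white',onz(ci,(318,104.5),.066).round(4),'red',onz(ci,(176,126),.076).round(4))
im=cv2.imread('pics/w1.png')
hsv=cv2.cvtColor(im,cv2.COLOR_BGR2HSV)
c=im[70:150,270:360]; g=cv2.cvtColor(c,cv2.COLOR_BGR2GRAY)
print(cv2.HoughCircles(g,cv2.HOUGH_GRADIENT,1,30,param1=80,param2=15,minRadius=18,maxRadius=28))
E
```

```text
white [ 0.4847 -0.0213  0.066 ] red [0.4641 0.1234 0.076 ]
[[[47.5 35.5 22.9]]]
```

```bash
python3 -m inch '[[0,0,0,-0.52,0.75,0.22,0],[0,0,0,-0.52,0.75,0.22,0],[0,0,0,-0.52,0.75,0.22,0],[0,0,0,-0.52,0.75,0.22,0],[0,0,0,0,0,0,0],[0,0,0,0,0,0,0]]' >/dev/null
python3 look.py w2.png
```

```text
t 4.55 tcp [ 0.4826 -0.0235  0.13  ] w 0.0854 F [-0.2  0.7  1. ]
R [[-1.0, -0.002, -0.002], [0.002, 0.0, -1.0], [0.002, -1.0, -0.0]] j [-0.05  0.27  2.02  0.    0.86  1.52]
beaker_medium [278.7 190.7] 0.67 [ 0.4899 -0.0161  0.    ]
beaker_small [ 4.2 87.6] 0.96 [0.5801 0.215  0.    ]
beaker_small [ 68.1 282. ] 0.82 [0.3935 0.2016 0.    ]
beaker_small [123.5 216.2] 0.69 [0.465  0.1329 0.    ]
beaker_small [ 29.6 187.8] 0.58 [0.4931 0.2158 0.    ]
beaker_large [183.5  30.9  76.6  59.7] 0.71
beaker_medium [273.9 206.5  69.3  81.4] 0.83
beaker_small [ 22.1 192.6  44.1  44.1] 0.77
beaker_small [ 40.  310.9  80.   80.6] 0.76
beaker_small [ 95.5 235.   92.2  74.3] 0.62
beaker_small [11.8 91.2 18.7 40.3] 0.59
```

View pics/w2.png

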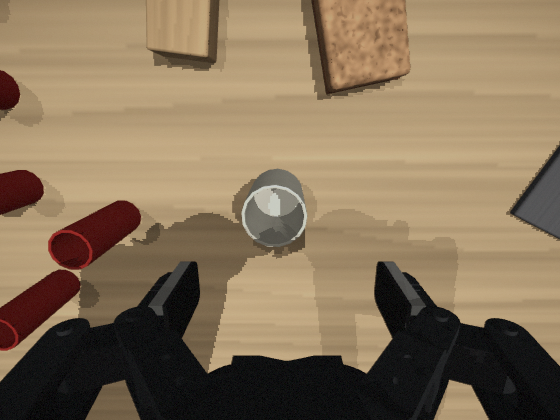

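White's rim centre is at (275,216), inside the jaw span, and the red target's rim is at (71,250).

```bash
python3 - <<'E'
from h import *
ci=vision.camera_info('wrist')
print('white',onz(ci,(275,216),.066).round(4),'red',onz(ci,(71,250),.076).round(4))
E
```

```text
white [ 0.4882 -0.0146  0.066 ] red [0.4659 0.1319 0.076 ]
```

```bash
python3 -m inch '[[0,0,0,-0.08,0.65,-0.1,0],[0,0,0,-0.08,0.65,-0.1,0],[0,0,0,0,0.65,0,0],[0,0,0,0,0,0,0],[0,0,0,0,0,0,1],[0,0,0,0,0,0,1],[0,0,0,0,0,0,1],[0,0,0,0,0,0,1],[0,0,0,0,0,0,1],[0,0,0,0,0,0,1],[0,0,0,0,0,0,1]]'; python3 -m inch '[[0,0,0,0,-0.7,0,1],[0,0,0,0,-0.8,0,1],[0,0,0,0,-0.8,0,1],[0,0,0,0,-0.8,0,1],[0,0,0,0,0,0,1]]'
```

```text
clock: 6.1
tool_pos: [0.491, -0.0151, 0.0543]
tool_rot: [-0.001, -0.001, -0.707, 0.707]
force: [-1.5, 1.2, 9.9]
gripper_width: 0.0449
clock: 6.6
tool_pos: [0.4926, -0.0152, 0.1815]
tool_rot: [-0.003, -0.003, -0.707, 0.707]
force: [1.9, -0.2, -1.9]
gripper_width: 0.0447
```

```bash
python3 - <<'E'
from h import *
st(); a=save('wrist','w3.png'); b=save('side','d3.png'); 
b=cv2.resize(b[180:290,190:320],(400,338)); a=cv2.resize(a,(400,300)); a=np.vstack([a,np.zeros((38,400,3),np.uint8)])
cv2.imwrite('pics/c3.png',np.hstack([a,b])[:,:,::-1])
E
```

```text
t 6.6 tcp [ 0.4926 -0.0152  0.1815] w 0.0447 F [ 1.9 -0.2 -1.9]
R [[-1.0, 0.009, -0.001], [0.001, -0.0, -1.0], [-0.009, -1.0, 0.0]] j [-0.03  0.2   1.97 -0.    0.96  1.54]
```

View pics/c3.png

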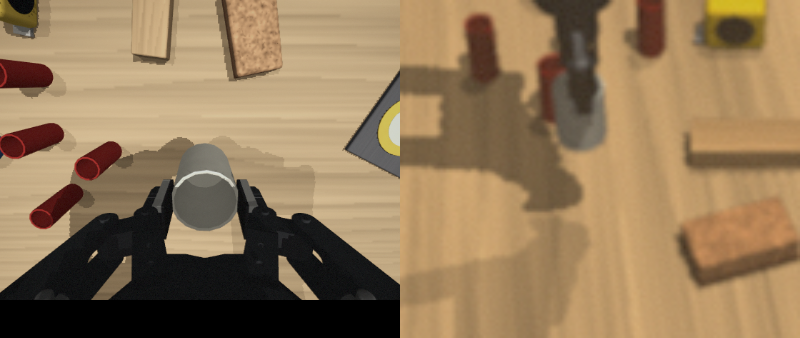

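The white beaker is held upright between the pads, rim centre at about (206,201) in the half-scale crop. I'll carry it to where the wrist camera sees the blue one.

```bash
python3 -c "
from h import *
print(onz(vision.camera_info('wrist'),(288,281),.193))"
python3 -m inch '[[0,0,0,0.25,-0.2,-0.88,1],[0,0,0,0.25,-0.2,-0.88,1],[0,0,0,0.25,-0.2,-0.88,1],[0,0,0,0.25,-0.2,-0.88,1],[0,0,0,0.25,-0.2,-0.88,1],[0,0,0,0.25,-0.2,-0.88,1],[0,0,0,0.25,-0.2,-0.88,1],[0,0,0,0.25,-0.2,-0.88,1],[0,0,0,0.25,-0.2,-0.88,1],[0,0,0,0,0,0,1],[0,0,0,0,0,0,1]]' >/dev/null; python3 look.py w4.png
```

```text
[ 0.48946327 -0.01594744  0.193     ]
t 7.8 tcp [0.3992 0.3019 0.2473] w 0.0447 F [-0.4 -1.1 -1.4]
R [[-1.0, -0.002, 0.001], [-0.001, -0.002, -1.0], [0.002, -1.0, 0.002]] j [ 0.64  0.14  1.87 -0.    1.13  2.21]
beaker_large [262.7 111.3] 0.73 [0.4775 0.3298 0.    ]
large_middle [261.3 113.5] 0.63 [0.4749 0.3294 0.028 ]
large_handle [267.3  46.1] 0.65 [0.5438 0.3211 0.03  ]
beaker_medium [283.8 231.9] 0.84 [0.3178 0.3044 0.    ]
beaker_small [366.   17.8] 0.82 [0.5783 0.2105 0.    ]
beaker_small [355.7  98. ] 0.7 [0.4928 0.2163 0.    ]
beaker_small [363.  180.2] 0.58 [0.3909 0.1998 0.    ]
beaker_small [424.  121.4] 0.57 [0.4654 0.1295 0.    ]
beaker_large [261.4  92.1  65.5 103.1] 0.64
beaker_medium [286.3 260.3  95.6 126.8] 0.75
beaker_small [372.1 188.6  43.9  38.9] 0.86
beaker_small [372.1  16.1  41.9  32.3] 0.85
beaker_small [441.4 124.5  59.4  36.6] 0.75
beaker_small [367.1  94.4  45.1  32. ] 0.67
```

View pics/w4.png

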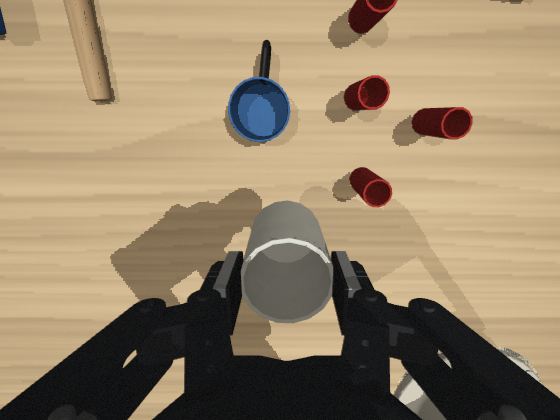

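The blue beaker's rim centre is at (259,110) and its handle tip at (266,42). The held white beaker's rim centre is at about (287,281).

```bash
python3 -c "
from h import *
ci=vision.camera_info('wrist')
print('blue rim',onz(ci,(259,110),.056).round(4),'handle tip',onz(ci,(266.5,42),.05).round(4),onz(ci,(265,80),.05).round(4))
print('white rim',onz(ci,(287,281),.259))"
```

```text
blue rim [0.4798 0.3301 0.056 ] handle tip [0.5453 0.3212 0.05  ] [0.5097 0.3235 0.05  ]
white rim [0.39668785 0.30098766 0.259     ]
```

```bash
python3 -m inch '[[0,0,0,-0.7,0,-0.24,1],[0,0,0,-0.7,0,-0.24,1],[0,0,0,-0.68,0,-0.24,1],[0,0,0,0,0.95,0,1],[0,0,0,0,0.95,0,1],[0,0,0,0,0.95,0,1],[0,0,0,0,0,0,1],[0,0,0,0,0,0,1]]'; python3 - <<'E'
from h import *
a=save('wrist','w5.png'); b=save('scene','s5.png')
a=cv2.resize(a[100:350,120:440],(400,312)); b=cv2.resize(b[200:290,350:465],(400,312))
cv2.imwrite('pics/c5.png',np.hstack([a,b])[:,:,::-1])
E
```

```text
clock: 9.05
tool_pos: [0.4834, 0.3304, 0.1348]
tool_rot: [0.001, -0.0, -0.707, 0.707]
force: [0.3, 0.7, -1.2]
gripper_width: 0.0447
```

View pics/c5.png

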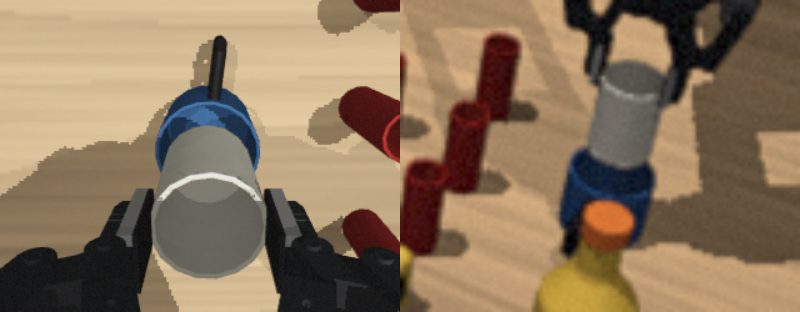

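White is centred over blue in both views (7 pictures viewed). Lowering it.

```bash
python3 -m inch '[[0,0,0,0,0.5,0,1],[0,0,0,0,0.5,0,1],[0,0,0,0,0.35,0,1],[0,0,0,0,0.25,0,1],[0,0,0,0,0.22,0,1],[0,0,0,0,0,0,1],[0,0,0,0,0,0,1]]'
```

```text
clock: 9.85
tool_pos: [0.4836, 0.3307, 0.062]
tool_rot: [-0.0, 0.0, 0.707, -0.707]
force: [-0.2, 1.2, -1.0]
gripper_width: 0.0449
```

```bash
python3 -m inch '[[0,0,0,0,0.06,0,1],[0,0,0,0,0,0,1]]';python3 -m inch '[[0,0,0,0,0,0,0],[0,0,0,0,0,0,0],[0,0,0,0,0,0,0],[0,0,0,0,0,0,0],[0,0,0,0,0,0,0],[0,0,0,0,-0.9,0,0],[0,0,0,0,-0.9,0,0],[0,0,0,0,-0.9,0,0],[0,0,0,0,0,0,0]]'
```

```text
clock: 10.05
tool_pos: [0.4835, 0.3307, 0.0595]
tool_rot: [-0.0, 0.001, 0.707, -0.707]
force: [-1.0, -0.3, -1.3]
gripper_width: 0.0449
clock: 10.95
tool_pos: [0.4859, 0.3323, 0.1723]
tool_rot: [0.002, 0.003, 0.709, -0.705]
force: [0.4, 0.2, 0.4]
gripper_width: 0.0853
```

```bash
python3 -m inch '[[0,0,0,0.1,0,1,0],[0,0,0,0.1,0,1,0],[0,0,0,0.1,0,1,0],[0,0,0,0.1,0,1,0],[0,0,0,0.1,0,1,0],[0,0,0,0,0,0,0],[0,0,0,0,0,0,0]]'; python3 - <<'E'
from h import *
a=save('wrist','w6.png'); b=save('scene','s6.png')
ci=vision.camera_info('wrist')
for m in vision.mark_of('wrist','beaker_small')[:5]: print(np.round(m['location'],1),onz(ci,m['location'],0).round(4))
a=cv2.resize(a,(400,300)); b=cv2.resize(b[200:287,350:466],(400,300))
cv2.imwrite('pics/c6.png',np.hstack([a,b])[:,:,::-1])
E
```

```text
clock: 11.65
tool_pos: [0.463, 0.13, 0.167]
tool_rot: [-0.001, 0.001, 0.707, -0.707]
force: [-0.3, -0.2, -0.2]
gripper_width: 0.0854
[201.2 159.3] [0.4946 0.2186 0.    ]
[224.4 254.9] [0.3866 0.2015 0.    ]
[194.3  69. ] [0.5794 0.2179 0.    ]
[284.8 184. ] [0.4686 0.133  0.    ]
```

View pics/c6.png

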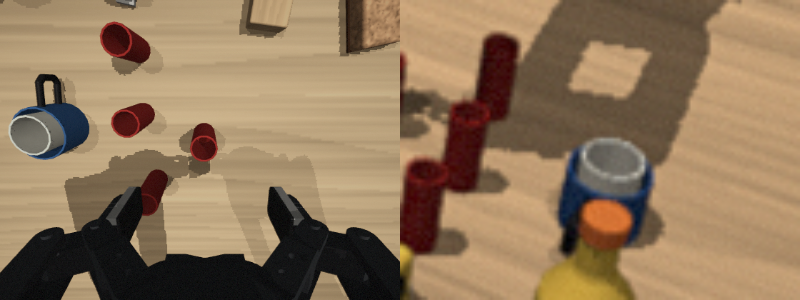

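White sits seated in blue. The red target's rim at (204,149) lines up with the jaws (8 pictures viewed). Grasping red.

```bash
python3 -m inch '[[0,0,0,-0.1,0.7,-0.05,0],[0,0,0,0,0.7,0,0],[0,0,0,0,0.7,0,0],[0,0,0,0,0.52,0,0],[0,0,0,0,0,0,0],[0,0,0,0,0,0,1],[0,0,0,0,0,0,1],[0,0,0,0,0,0,1],[0,0,0,0,0,0,1],[0,0,0,0,0,0,1],[0,0,0,0,0,0,1],[0,0,0,0,0,0,1],[0,0,0,0,0,0,1]]'; python3 -m inch '[[0,0,0,0,-0.7,0,1],[0,0,0,0,-0.9,0,1],[0,0,0,0,-0.9,0,1],[0,0,0,0,-0.9,0,1],[0,0,0,0,0,0,1],[0,0,0,0,0,0,1]]';  python3 look.py w7.png
```

```text
clock: 13.1
tool_pos: [0.4683, 0.1328, 0.0638]
tool_rot: [0.0, 0.001, 0.707, -0.707]
force: [-0.7, -0.3, 7.5]
gripper_width: 0.0295
clock: 13.7
tool_pos: [0.4675, 0.1326, 0.1994]
tool_rot: [0.0, 0.001, 0.707, -0.707]
force: [-1.2, 0.7, -1.9]
gripper_width: 0.0298
t 13.7 tcp [0.4675 0.1326 0.1994] w 0.0298 F [-1.2  0.7 -1.9]
R [[-1.0, 0.002, -0.001], [0.001, 0.001, -1.0], [-0.002, -1.0, -0.001]] j [0.27 0.17 1.96 0.   1.01 1.85]
beaker_large [116.1 172.8] 0.8 [0.4781 0.3271 0.    ]
large_middle [101.6 178.7] 0.59 [0.4772 0.3274 0.028 ]
large_handle [ 93.8 113.3] 0.78 [0.5431 0.3219 0.03  ]
beaker_medium [290.4 226.4] 0.71 [0.4124 0.1277 0.    ]
beaker_medium [109.7 171.2] 0.59 [0.48   0.3341 0.    ]
beaker_small [215.3 160.7] 0.8 [0.4918 0.2127 0.    ]
beaker_small [209.   77.2] 0.76 [0.5789 0.2131 0.    ]
beaker_small [230.9 242.2] 0.75 [0.3918 0.2007 0.    ]
beaker_small [290.7 227.7] 0.69 [0.4108 0.1273 0.    ]
beaker_large [ 97.1 166.   89.8 106.4] 0.69
beaker_medium [ 82.8 182.8  66.9  58.4] 0.57
beaker_small [287.4 257.8  63.6 102.6] 0.83
beaker_small [201.5 169.9  47.2  40.1] 0.79
beaker_small [192.6  73.3  52.   48.9] 0.77
beaker_small [221.1 257.9  41.   53.4] 0.63
```

View pics/w7.png

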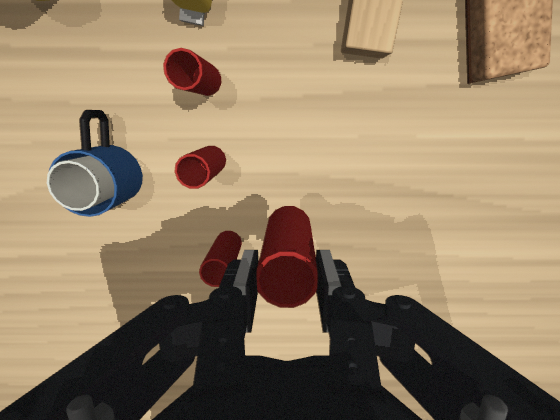

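Red is held with its rim centred at (288,279). White's rim, inside blue, is centred at about (78,185).

```bash
python3 -c "
from h import *
ci=vision.camera_info('wrist')
print('white rim',onz(ci,(78.5,184.5),.069).round(4),'red rim',onz(ci,(288,279),.2116).round(4))
im=cv2.imread('pics/w6.png');hs=vision.camera_info('scene');s=cv2.imread('pics/s6.png')
# white rim in scene: crop (612,160)/400*116
print('scene',onz(hs,(350+612.*116/400-116,200+160*.29),.069).round(4))"
```

```text
white rim [0.4804 0.3239 0.069 ] red rim [0.4663 0.1317 0.2116]
scene [0.4821 0.3322 0.069 ]
```

```bash
python3 -m inch '[[0,0,0,-0.07,0,-0.98,1],[0,0,0,-0.07,0,-0.98,1],[0,0,0,-0.07,0,-0.98,1],[0,0,0,-0.07,0,-0.98,1],[0,0,0,-0.07,0,-0.98,1],[0,0,0,0,0.5,0,1],[0,0,0,0,0.5,0,1],[0,0,0,0,0,0,1],[0,0,0,0,0,0,1]]'; python3 - <<'E'
from h import *
a=save('wrist','w8.png'); b=save('scene','s8.png')
a=a[130:330,180:380]; a=cv2.resize(a,(400,400)); b=cv2.resize(b[190:290,365:465],(400,400))
cv2.imwrite('pics/c8.png',np.hstack([a,b])[:,:,::-1])
E
```

```text
clock: 15.05
tool_pos: [0.4811, 0.3284, 0.1583]
tool_rot: [0.001, -0.0, -0.707, 0.707]
force: [0.2, 0.2, 0.3]
gripper_width: 0.0299
```

View pics/c8.png

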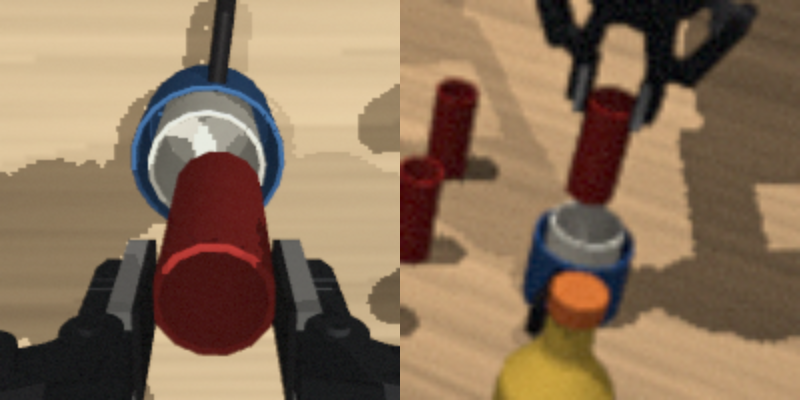

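White's rim is at crop (207,170) and the held red rim is at (215,299).

```bash
python3 -c "
from h import *
ci=vision.camera_info('wrist')
for y in (213,215,217): print('white rim',onz(ci,(283.5,y),.069).round(4))
print('top pt',onz(ci,(283.5,185.5),.069).round(4),'blue top',onz(ci,(284,172.5),.056).round(4))
print('red rim',onz(ci,(287.5,279.5),.1706).round(4))"
```

```text
white rim [0.4805 0.3311 0.069 ]
white rim [0.4788 0.3311 0.069 ]
white rim [0.4771 0.3311 0.069 ]
top pt [0.5035 0.331  0.069 ] blue top [0.5115 0.3307 0.056 ]
red rim [0.4795 0.3281 0.1706]
```

```bash
python3 -m inch '[[0,0,0,0,0.3,-0.07,1],[0,0,0,0,0.5,0,1],[0,0,0,0,0.5,0,1],[0,0,0,0,0.4,0,1],[0,0,0,0,0.2,0,1],[0,0,0,0,0.18,0,1],[0,0,0,0,0,0,1],[0,0,0,0,0,0,1]]'
```

```text
clock: 15.95
tool_pos: [0.4817, 0.3316, 0.0758]
tool_rot: [-0.0, 0.001, 0.707, -0.707]
force: [0.3, -0.1, 0.3]
gripper_width: 0.0297
```

```bash
python3 -m inch '[[0,0,0,0,0.1,0,1],[0,0,0,0,0,0,1],[0,0,0,0,0,0,0],[0,0,0,0,0,0,0],[0,0,0,0,0,0,0],[0,0,0,0,0,0,0],[0,0,0,0,0,0,0],[0,0,0,0,-0.7,0,0],[0,0,0,0,-0.9,0,0],[0,0,0,0,-0.9,0,0],[0,0,0,1,0,0,0],[0,0,0,0.8,0,0,0],[0,0.75,0,0,0,0,0],[0,0.75,0,0,0,0,0],[0,0,0,0,0,0,0],[0,0,0,0,0,0,0]]'; python3 look.py w9.png;python3 - <<'E'
from h import *
a=cv2.imread('pics/w9.png')[:,:,::-1]; b=save('scene','s9.png')
a=cv2.resize(a,(400,300)); b=cv2.resize(b[190:290,350:483],(400,300))
cv2.imwrite('pics/c9.png',np.hstack([a,b])[:,:,::-1])
E
```

```text
clock: 17.55
tool_pos: [0.4094, 0.3315, 0.1713]
tool_rot: [-0.042, 0.042, 0.706, -0.706]
force: [0.0, -1.0, -0.7]
gripper_width: 0.0854
t 17.55 tcp [0.4094 0.3315 0.1713] w 0.0854 F [ 0.  -1.  -0.7]
R [[-0.993, 0.0, -0.119], [0.119, 0.0, -0.993], [-0.0, -1.0, -0.0]] j [ 0.68  0.27  1.9  -0.    0.97  2.37]
large_handle [278.1  38.2] 0.68 [0.5456 0.322  0.03  ]
beaker_small [279.8 119.9] 0.98 [0.4795 0.3296 0.    ]
beaker_small [410.3 188.5] 0.9 [0.3929 0.1999 0.    ]
beaker_small [394.8  89. ] 0.68 [0.4948 0.215  0.    ]
beaker_large [279.   98.   80.3 128.7] 0.66
beaker_medium [276.6 120.7  62.5  65.8] 0.7
beaker_small [427.4 201.8  68.3  55.7] 0.85
beaker_small [278.4 122.3  44.1  48.5] 0.84
beaker_small [415.   83.8  71.3  49.3] 0.81
beaker_small [391.2   4.5  27.8   7.2] 0.62
```

View pics/c9.png

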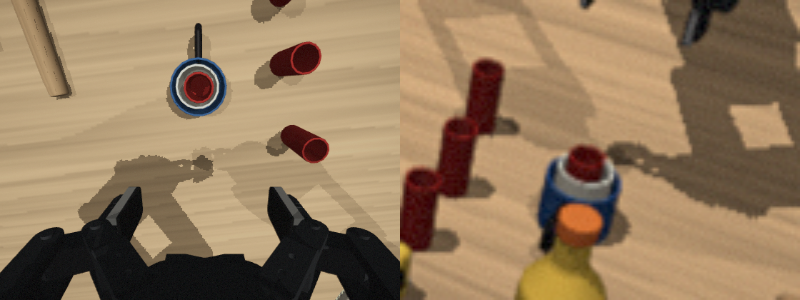

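Nested concentrically, with the handle aligned with the tool's x (11 pictures viewed). Now I'll grip the blue beaker, jaws across the handle direction.

```bash
python3 -m inch '[[0,0,0,-0.87,0,-0.085,0],[0,0,0,-0.87,0,-0.085,0],[0,0,0,0,0,0,0],[0,0,0,0,0.8,0,0],[0,0,0,0,0.8,0,0],[0,0,0,0,0,0,0]]'; python3 -m inch '[[0,0,0,0,0.7,0,0],[0,0,0,0,0.6,0,0],[0,0,0,0,0.5,0,0],[0,0,0,0,0.33,0,0],[0,0,0,0,0,0,0],[0,0,0,0,0,0,0]]'
```

```text
clock: 18.65
tool_pos: [0.4762, 0.3279, 0.1036]
tool_rot: [0.045, -0.041, -0.704, 0.707]
force: [-0.7, -0.5, -0.5]
gripper_width: 0.0853
clock: 19.25
tool_pos: [0.4796, 0.3302, 0.023]
tool_rot: [-0.043, 0.043, 0.706, -0.706]
force: [0.0, 0.2, -0.2]
gripper_width: 0.0854
```

```bash
python3 -m inch '[[0,0,0,0,0,0,1],[0,0,0,0,0,0,1],[0,0,0,0,0,0,1],[0,0,0,0,0,0,1],[0,0,0,0,0,0,1],[0,0,0,0,0,0,1],[0,0,0,0,0,0,1]]'; python3 -m inch '[[0,0,0,0,-0.3,0,1],[0,0,0,0,-0.6,0,1],[0,0,0,0,-0.8,0,1],[0,0,0,0,-0.8,0,1],[0,0,0,0,-0.8,0,1],[0,0,0,0,-0.8,0,1],[0,0,0,0,-0.4,0,1],[0,0,0,0,0,0,1],[0,0,0,0,0,0,1]]'
```

```text
clock: 19.95
tool_pos: [0.48, 0.3305, 0.024]
tool_rot: [-0.042, 0.043, 0.706, -0.705]
force: [-2.6, -0.1, 10.6]
gripper_width: 0.0654
clock: 20.85
tool_pos: [0.4789, 0.3295, 0.2021]
tool_rot: [-0.043, 0.043, 0.706, -0.706]
force: [0.4, -0.5, -4.4]
gripper_width: 0.0652
```

```bash
python3 -m inch '[[0,0.5,0,0,0,0,1],[0,0.9,0,0,0,0,1],[0,0.9,0,0,0,0,1],[0,0.9,0,0,0,0,1],[0,0.8,0,0,0,0,1],[0,0,0,0,0,0,1],[0,0,0,0,0,0,1]]'; python3 -m inch '[[0,0,0,-0.195,0,0.38,1],[0,0,0,-0.4,0,0.78,1],[0,0,0,-0.4,0,0.78,1],[0,0,0,-0.4,0,0.78,1],[0,0,0,-0.4,0,0.78,1],[0,0,0,-0.4,0,0.78,1],[0,0,0,-0.4,0,0.78,1],[0,0,0,-0.4,0,0.78,1],[0,0,0,-0.4,0,0.78,1],[0,0,0,-0.4,0,0.78,1],[0,0,0,-0.4,0,0.78,1],[0,0,0,-0.4,0,0.78,1],[0,0,0,-0.4,0,0.78,1],[0,0,0,-0.4,0,0.78,1],[0,0,0,-0.2,0,0.38,1],[0,0,0,0,0,0,1],[0,0,0,0,0,0,1]]'
python3 - <<'E'
from h import *
st(); a=save('wrist','w10.png'); b=save('scene','s10.png')
S=vision.camera_info('scene');D=vision.camera_info('side');W=vision.camera_info('wrist')
save('side','d10.png')
for o in ['lens','station','large_handle','large_middle']:
  r=[]
  for n,ci in(('scene',S),('side',D),('wrist',W)):
    for m in vision.mark_of(n,o)[:1]: r.append((n,m['location'])); print(n,o,np.round(m['location'],1),round(m['conf'],2), onz(ci,m['location'],.0 if o=='station' else .205).round(3))
  for k in range(len(r)):
    for l in range(k):
      c={'scene':S,'side':D,'wrist':W}; p=tri([ray(c[r[k][0]],r[k][1]),ray(c[r[l][0]],r[l][1])]); print('  tri',r[l][0],r[k][0],p.round(4))
E
```

```text
clock: 21.55
tool_pos: [0.4786, 0.3293, 0.2009]
tool_rot: [0.154, -0.154, -0.69, 0.691]
force: [0.1, -0.2, -3.3]
gripper_width: 0.0655
clock: 23.25
tool_pos: [0.4947, -0.1603, 0.2018]
tool_rot: [-0.155, 0.155, 0.69, -0.69]
force: [0.6, 0.5, -3.5]
gripper_width: 0.0656
t 23.25 tcp [ 0.4947 -0.1603  0.2018] w 0.0656 F [ 0.6  0.5 -3.5]
R [[-0.904, -0.001, -0.427], [0.427, 0.001, -0.904], [0.001, -1.0, -0.0]] j [-0.32  0.22  1.89  0.    1.03  1.7 ]
scene lens [168.9 156.2] 0.89 [ 0.635 -0.384  0.205]
side lens [324.1 310.4] 0.65 [ 0.637 -0.383  0.205]
  tri scene side [ 0.6363 -0.3835  0.2058]
scene station [224.8 196.1] 0.89 [ 0.487 -0.317  0.   ]
side station [267.2 338.6] 0.62 [ 0.505 -0.323  0.   ]
wrist station [413.2 115.4] 0.72 [ 0.503 -0.316  0.   ]
  tri scene side [ 0.4983 -0.3179  0.0015]
  tri scene wrist [ 0.5027 -0.3078  0.0131]
  tri side wrist [ 0.5036 -0.319  -0.0069]
scene large_handle [236.9 160. ] 0.79 [ 0.545 -0.197  0.205]
side large_handle [279.6 246.9] 0.66 [ 0.559 -0.182  0.205]
wrist large_handle [285.6 140.9] 0.91 [ 0.553 -0.186  0.205]
  tri scene side [ 0.5574 -0.1872  0.2131]
  tri scene wrist [ 0.5543 -0.1874  0.2124]
  tri side wrist [ 0.556  -0.1873  0.2129]
scene large_middle [258.5 155.3] 0.78 [ 0.487 -0.16   0.205]
side large_middle [278.4 393. ] 0.62 [ 0.508 -0.564  0.205]
wrist large_middle [287.3 247.2] 0.72 [ 0.505 -0.165  0.205]
  tri scene side [ 0.417  -0.3854  0.0538]
  tri scene wrist [ 0.4986 -0.1598  0.2058]
  tri side wrist [ 0.4531 -0.2465 -0.1483]
```

```bash
python3 -m inch '[[0,0,0,-0.15,0,0.28,1],[0,0,0,-0.34,0,0.64,1],[0,0,0,-0.34,0,0.64,1],[0,0,0,-0.34,0,0.64,1],[0,0,0,-0.34,0,0.64,1],[0,0,0,-0.25,0,0.42,1],[0,0,0,-0.1,0,0.2,1],[0,0,0,0,0,0,1],[0,0,0,0,0,0,1],[0,0,0,0,0,0,1],[0,0,0,0,0,0,1],[0,0,0,0,0,0,1]]'
python3 - <<'E'
from h import *
st(); a=save('wrist','w11.png'); b=save('scene','s11.png'); d=save('side','d11.png')
S=vision.camera_info('scene');D=vision.camera_info('side')
for o in ['lens','large_handle','large_middle']:
  r=[]
  for n,ci in(('scene',S),('side',D)):
    for m in vision.mark_of(n,o)[:1]: r.append(ray(ci,m['location'])); print(n,o,np.round(m['location'],1),round(m['conf'],2))
  if len(r)>1: print(tri(r).round(4))
cv2.imwrite('pics/c11.png',np.hstack([cv2.resize(a,(400,300)),cv2.resize(b[110:230,130:290],(400,300))])[:,:,::-1])
E
```

```text
clock: 25.2
tool_pos: [0.5038, -0.3163, 0.2022]
tool_rot: [-0.154, 0.154, 0.69, -0.69]
force: [0.1, 0.3, -3.6]
gripper_width: 0.065
t 25.2 tcp [ 0.5038 -0.3163  0.2022] w 0.065 F [ 0.1  0.3 -3.6]
R [[-0.905, 0.0, -0.426], [0.426, 0.0, -0.905], [-0.0, -1.0, -0.0]] j [-0.56  0.34  1.73  0.    1.08  1.45]
scene lens [165.7 157.8] 0.64
side lens [322.5 311.1] 0.68
[ 0.638  -0.3872  0.2028]
scene large_handle [193.  148.9] 0.67
side large_handle [286.6 297.3] 0.61
[ 0.5611 -0.346   0.2113]
scene large_middle [213.4 144.8] 0.67
side large_middle [263.8 296.3] 0.92
[ 0.5028 -0.3248  0.2025]
```

```bash
python3 -m inch '[[0,0,0,0,0,0,1],[0,0,0,0,0,0,1],[0,0,0,0,0,0,1]]' && python3 -c "
from h import *
print(np.abs(ctrl.get_state()['joint_velocities']).max()); print(order.close_job())"
```

```text
clock: 25.95
tool_pos: [0.5037, -0.317, 0.2021]
tool_rot: [0.155, -0.155, -0.69, 0.69]
force: [-0.4, 0.5, -3.4]
gripper_width: 0.0652
0.0025101622238194203
the job is handed in; nothing more can be done
None
```

I nested white into blue, then red into white, gripped the blue beaker across its handle direction, and handed the job in while holding the nest over the stand's target. The clock stood at about 26 s of the 67 s allowed.

Last checks before handing in:

| Check | Value | Wanted |
|---|---|---|
| Tool position (x, y), m | (0.504, -0.317) | target dot estimated at (0.503, -0.317) |
| Blue mid-height from the arm's pose, m | about 0.206 | lens estimated at 0.203–0.209 |
| Tool tilt | vertical | upright |
| Tool yaw, aligned with the handle | -25° | lens direction -25° |
| Finger opening, mm | 65 | blue beaker is 66 across |
| Force on the tool, N | 3.4 down | about 3.3 for all three beakers |
| Fastest joint, rad/s | 0.0025 | at rest |

- **Nest:** my last picture of it, before the lift, showed all three beakers concentric and seated. I could not view a picture of the final hold, because the 12-picture limit was reached. That the nest is still seated rests on the weight reading.
- **Disagreement:** the networks' final estimate of the blue beaker's mid-point was about 8 mm off in y from the arm's own pose. Their last handle and lens marks put the lens direction at about -28°. Both are within tolerance.

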